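Load sealed vials into their matching nests, smallest first

ROBOT

A 7-joint arm with a two-finger parallel gripper is mounted at the origin on the work surface. World frame = base frame: x ahead of the robot, y to its left, z up, the work surface at z = 0. Lengths are in m, angles in rad, forces in N, time in s.
With the tool pointing down it reaches from about 0.4 to 0.85 m from the base axis. Payload 4.5 kg.
Tool frame: the origin (TCP) lies on the centre line of the jaws, within the pads' length; the fingertips stand ahead of it and the grasp point (between the pads) lies 6 mm ahead of it (r.tcp_to_tips is the x of the fingertips in the tool frame, in m); x points along the fingers, y is the direction in which the jaws open and shut, and the axes are right-handed (so a half turn about x gives the same grasp; the last joint's range is limited). The gripper opens to 88 mm and grips with 3 to 60 N. Pads are 18 mm wide; open, the fingers measure 123 mm over their backs; the gripper's body (75 mm by 187 mm) begins 45 mm behind the grasp point.
Start: joints at [-1.205, 0.689, -0.195, 1.565, 0.157, 0.902, -0.215], TCP at [0.204, 0.591, 0.264] pointing down, gripper open.
Joint ranges: [-3.01, 3.01], [-0.46, 2.08], [-1.47, 1.51], [0.13, 2.56], [-1, 4.14], [0.04, 2.09], [-2.66, 2.66]. Speed limits (rad/s): [2.57, 2.57, 3.14, 3.14, 3.14, 3.14, 3.14].

INTERFACE

Orientations are given as a unit quaternion [x, y, z, w].
In Python, from plant import r gives the robot as it stands.
- The arm moves only by the tool play_rows, never from a script. Its argument "targets" is a list of rows, each a list of 3 entries, a list of its own where there are three numbers: the turn, a rotation vector about the world's x, y, z in rad, then the shift along the world's x, y, z in units of 40 mm (1.0 is 40 mm), then the closure in counts, from 0 (fully open) to 255 (shut). A call has 1 to 5 rows; each row shifts and turns the commanded pose from where the row before left it; what a row does not reach is not made up. A row lasts 1/10 s, in which the tool goes at most 50 mm and 8.59 degrees, less where a joint would pass 70% of its speed; a pose out of reach is approached as far as the arm can. A call is refused whole if a number of a shift passes 1 or a number of a turn 0.15, either way. A call with a gripper value outside its range is refused whole. The fingers move at their own pace and stop on an object; "newtons" is the grip in N (left out, the last holds). Time passes only in rows, so rows that do not move let the fingers close. It gives the time, the measured TCP pose, the force and the opening at its end, in the units of the state.
- r.get_state(): the state, without advancing time (a new reading comes with each control period).
- r.snapshot(name): name is "side" or "top"; returns a dict with "color" (384x512x3 uint8, red, green, blue), "fx", "fy", "cx", "cy" (pixels), "dist" ([k1, k2, p1, p2, k3] as OpenCV has them; the pictures are not rectified), "cam_to_world" (4x4, takes a point from camera to world coordinates). Camera axes: x right, y up, looking along -z (the intrinsics and any distortion apply to the point x, -y, -z); pixel columns grow to the right and rows downward; lengths in m; the calibration is good to about 2 mm. A picture is of the moment at which its call begins. There is no depth.
- r.finish_job(): hands the job in, once; it reports no verdict.
The state is a dict: "clock": time; "q": joint angles; "qd": joint speeds; "joint_torque": joint torques, N m; "tool_pos": TCP position; "eef_rot": TCP orientation; "contact_force": force on the tool from outside, world axes, zero at the start; "moment": the same for the moment, N m; "opening": opening from 0.0 (shut) to 1.0 (fully open).
Only numpy, scipy, OpenCV 4.12 (cv2) and the standard library are available. Lean on these libraries where they do the work, as an engineer would, in place of code of your own. Each camera call takes 0.05 s, during which the arm holds its last target.

TASK

Set out the size samples for the vial inspection: take the four sealed, metal-capped glass vials standing singly on the open bench and stand each upright in the shallow, black-rimmed round nest of its own size rank - smallest vial in the smallest nest, up to largest in largest. Load them one at a time from the smallest to the largest, setting each down without dropping or tipping it, and let go. Leave the uncapped open vial and the squat white jar where they stand, and do not use the small packed vials in the tub at the back.

Things in the scene. Friction and masses are not known exactly. Their poses are not given: they have to be found in the camera images.
- vial_a_center (a point): Centre (half-way up, on the axis) of the smallest sealed vial: a loose, upright, round clear-glass vial, 22 mm in diameter over its straight lower 41 mm, 60 mm tall in all, with a narrower aluminium cap 15 mm across with a dark dot in its middle; about 24 g. Its underside is 30.0 mm below this point; z runs up its axis.
- vial_b_center (a point): Centre (half-way up, on the axis) of the second smallest sealed vial: a loose, upright, round clear-glass vial, 32 mm in diameter over its straight lower 45 mm, 66 mm tall in all, with a narrower aluminium cap 22 mm across with a dark dot in its middle; about 50 g. Its underside is 33.0 mm below this point; z runs up its axis.
- vial_c_center (a point): Centre (half-way up, on the axis) of the second largest sealed vial: a loose, upright, round clear-glass vial, 43 mm in diameter over its straight lower 50 mm, 73 mm tall in all, with a narrower aluminium cap 29 mm across with a dark dot in its middle; about 90 g. Its underside is 36.5 mm below this point; z runs up its axis.
- vial_d_center (a point): Centre (half-way up, on the axis) of the largest sealed vial: a loose, upright, round clear-glass vial, 55 mm in diameter over its straight lower 54 mm, 80 mm tall in all, with a narrower aluminium cap 37 mm across with a dark dot in its middle; about 150 g. Its underside is 40.0 mm below this point; z runs up its axis.
- nest_a: The smallest nest: a shallow round cup fixed to the bench, black plastic rim and dark grey floor, 46 mm outside, 40 mm inside, floor 3 mm above the bench, rim 7 mm above the bench, open above; fits the 22 mm vial with 9 mm to spare all round. Origin on its axis at bench level, z up.
- nest_b: The second smallest nest: a shallow round cup fixed to the bench, black plastic rim and dark grey floor, 56 mm outside, 50 mm inside, floor 3 mm above the bench, rim 7 mm above the bench, open above; fits the 32 mm vial with 9 mm to spare all round. Origin on its axis at bench level, z up.
- nest_c: The second largest nest: a shallow round cup fixed to the bench, black plastic rim and dark grey floor, 67 mm outside, 61 mm inside, floor 3 mm above the bench, rim 7 mm above the bench, open above; fits the 43 mm vial with 9 mm to spare all round. Origin on its axis at bench level, z up.
- nest_d: The largest nest: a shallow round cup fixed to the bench, black plastic rim and dark grey floor, 79 mm outside, 73 mm inside, floor 3 mm above the bench, rim 7 mm above the bench, open above; fits the 55 mm vial with 9 mm to spare all round. Origin on its axis at bench level, z up.
- open_vial_center (a point): Centre (half-way up) of the open, uncapped empty glass vial, loose, 36 mm in diameter, 58 mm tall with a 23 mm open neck. Not to be moved.
- jar_center (a point): Centre (half-way up) of the squat white plastic jar with a ribbed screw lid, loose, 60 mm in diameter, 43 mm tall. Not to be moved.
Mind the look-alikes: they are no part of the job. Leave any purple look-alike of the part that bears vial_b_center alone.

How it is judged:
On the way, in this order (a step that is already met when the one before it is completed fails the run):
1. the smallest sealed vial stands upright in the smallest nest and is let go (horizontal distance between vial_a_center and nest_a below 0.0115 m and z of vial_a_center in the frame of nest_a between 0.03 and 0.036 m and angle between vial_a_center's own z axis and vertical below 0.06 rad and contact force between the fingers and vial_a below 0.05 N and linear speed of vial_a below 0.03 m/s), for 0.2 s.
2. the second smallest sealed vial stands upright in the second smallest nest and is let go (horizontal distance between vial_b_center and nest_b below 0.0115 m and z of vial_b_center in the frame of nest_b between 0.033 and 0.039 m and angle between vial_b_center's own z axis and vertical below 0.06 rad and contact force between the fingers and vial_b below 0.05 N and linear speed of vial_b below 0.03 m/s), for 0.2 s.
3. the second largest sealed vial stands upright in the second largest nest and is let go (horizontal distance between vial_c_center and nest_c below 0.0115 m and z of vial_c_center in the frame of nest_c between 0.0365 and 0.0425 m and angle between vial_c_center's own z axis and vertical below 0.06 rad and contact force between the fingers and vial_c below 0.05 N and linear speed of vial_c below 0.03 m/s), for 0.2 s.
4. the largest sealed vial stands upright in the largest nest and is let go (horizontal distance between vial_d_center and nest_d below 0.0115 m and z of vial_d_center in the frame of nest_d between 0.04 and 0.046 m and angle between vial_d_center's own z axis and vertical below 0.06 rad and contact force between the fingers and vial_d below 0.05 N and linear speed of vial_d below 0.03 m/s), for 0.2 s.
At the end, for the whole second after the job is handed in: Each of the four sealed vials stands on the floor of the nest of its own size rank: axis within 11.5 mm of the nest axis, standing height within 3 mm, upright within 0.06 rad, at rest and not touched by the fingers (all of step 1 and all of step 2 and all of step 3 and all of step 4).
It fails at once if a sealed vial is tipped over (angle between any of vial_a_center, vial_b_center, vial_c_center, vial_d_center's own z axis and vertical above 0.6 rad).
It fails at once if a sealed vial is dropped (falls free of the fingers faster than 0.5 m/s) ((contact force between the fingers and vial_a below 0.02 N and linear speed of vial_a above 0.5 m/s) or (contact force between the fingers and vial_b below 0.02 N and linear speed of vial_b above 0.5 m/s) or (contact force between the fingers and vial_c below 0.02 N and linear speed of vial_c above 0.5 m/s) or (contact force between the fingers and vial_d below 0.02 N and linear speed of vial_d above 0.5 m/s)).
It fails at once if the open vial is moved by more than 15 mm (distance of open_vial_center from where it was at the start of the episode above 0.015 m).
It fails at once if the jar is moved by more than 15 mm (distance of jar_center from where it was at the start of the episode above 0.015 m).
It also fails if it takes over 122 s, if anything falls off the work surface, if the arm or the gripper's body presses on something with over 40 N, if the wrist force passes 120 N, or if a joint passes its speed limit or range.

## Working session

There is one attempt and no reset: what is moved stays moved. The work goes in short steps, Python scripts to look and compute and a tool call to move; the robot and the scene stay as the last step left them, time stands still between calls to the robot, and variables do not carry over. Pictures are saved under pics/ and viewed, and the job is handed in when it is done.

Besides the shell and the picture viewer there is one more tool, called as a command line: name --argument value ..., lists and objects as JSON in quotes. play_rows: Moves the arm, as the interface text tells. Its arguments: {"type":"object","properties":{"targets":{"type":"array","items":{"type":"array"}},"newtons":{"type":"number"}},"required":["targets"]}

```bash
ls; mkdir -p pics; python3 - <<'E'
from plant import r
import cv2, json, numpy as np
s=r.get_state(); print({k:np.round(v,3).tolist() for k,v in s.items()}, r.tcp_to_tips)
for n in("top","side"):
    d=r.snapshot(n); cv2.imwrite(f"pics/{n}0.png",d["color"][:,:,::-1])
    print(n,{k:np.round(d[k],4).tolist() for k in d if k!="color"})
E
```

```text
pics
{'clock': 0.0, 'q': [-1.205, 0.69, -0.195, 1.566, 0.157, 0.903, -0.215], 'qd': [0.0, -0.0, 0.001, -0.001, 0.0, 0.001, -0.001], 'joint_torque': [0.001, -52.757, -1.267, -15.343, -0.053, 0.007, 0.0], 'tool_pos': [0.203, 0.59, 0.263], 'eef_rot': [0.116, 0.697, -0.117, 0.697], 'contact_force': [-0.998, 0.663, -0.672], 'moment': [0.02, 0.011, -0.003], 'opening': 1.001} 0.025
top {'fx': 398.4114, 'fy': 398.4114, 'cx': 254.3844, 'cy': 191.258, 'dist': [-0.0379, 0.0, 0.0, 0.0, 0.0], 'cam_to_world': [[-0.0211, 0.9971, -0.0729, 0.4531], [-0.9997, -0.0222, -0.0139, -0.0147], [-0.0154, 0.0725, 0.9972, 1.2273], [0.0, 0.0, 0.0, 1.0]]}
side {'fx': 434.9889, 'fy': 434.9889, 'cx': 251.8937, 'cy': 194.6053, 'dist': [0.013, 0.0, 0.0, 0.0, 0.0], 'cam_to_world': [[0.8666, 0.2804, -0.4129, 0.0906], [-0.4991, 0.485, -0.7181, -0.7804], [-0.0011, 0.8284, 0.5602, 0.6357], [0.0, 0.0, 0.0, 1.0]]}
```

View pics/top0.png

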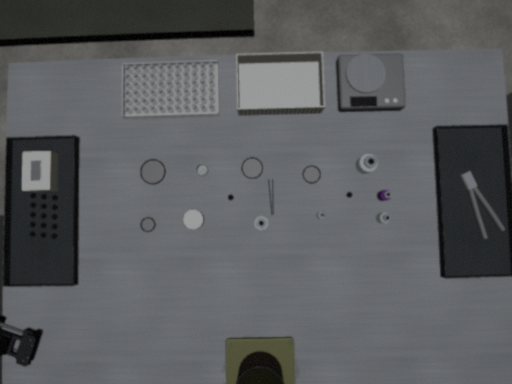

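View pics/side0.png

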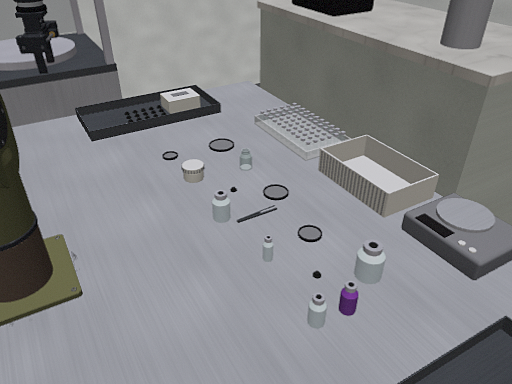

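```bash
cat > h.py <<'E'
import cv2, numpy as np
def crop(img,x0,y0,x1,y1,s,out):
    c=cv2.resize(img[y0:y1,x0:x1],None,fx=s,fy=s,interpolation=cv2.INTER_CUBIC)
    c=np.clip(c.astype(float)*1.4,0,255).astype(np.uint8)
    for v in range((x0+9)//10*10,x1,10):
        cv2.line(c,((v-x0)*s,0),((v-x0)*s,4 if v%50 else 12),(0,255,255),1)
        if v%20==0: cv2.putText(c,str(v),((v-x0)*s-10,22),0,.35,(0,255,255),1)
    for v in range((y0+9)//10*10,y1,10):
        cv2.line(c,(0,(v-y0)*s),(4 if v%50 else 12,(v-y0)*s),(0,255,255),1)
        if v%20==0: cv2.putText(c,str(v),(8,(v-y0)*s+4),0,.35,(0,255,255),1)
    cv2.imwrite(out,c)
def ray(d,u,v):
    K=np.array([[d["fx"],0,d["cx"]],[0,d["fy"],d["cy"]],[0,0,1]])
    p=cv2.undistortPoints(np.array([[[u,v]]],float),K,np.array(d["dist"],float))[0,0]
    T=np.array(d["cam_to_world"]); w=T[:3,:3]@np.array([p[0],-p[1],-1.]); return T[:3,3],w
def atz(d,u,v,z):
    o,w=ray(d,u,v); return (o+w*(z-o[2])/w[2])
def proj(d,P):
    K=np.array([[d["fx"],0,d["cx"]],[0,d["fy"],d["cy"]],[0,0,1]])
    T=np.array(d["cam_to_world"]); c=T[:3,:3].T@(np.array(P,float)-T[:3,3])
    return cv2.projectPoints(np.array([[c[0],-c[1],-c[2]]]),np.zeros(3),np.zeros(3),K,np.array(d["dist"],float))[0][0,0]
E
python3 - <<'E'
import cv2
from h import *
t=cv2.imread("pics/top0.png"); s=cv2.imread("pics/side0.png")
crop(t,130,145,270,245,5,"pics/tc1.png"); crop(t,260,145,400,245,5,"pics/tc2.png")
crop(s,150,120,310,240,5,"pics/sc1.png");crop(s,240,215,400,335,5,"pics/sc2.png")
E
```

```text
(no output)
```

View pics/tc1.png

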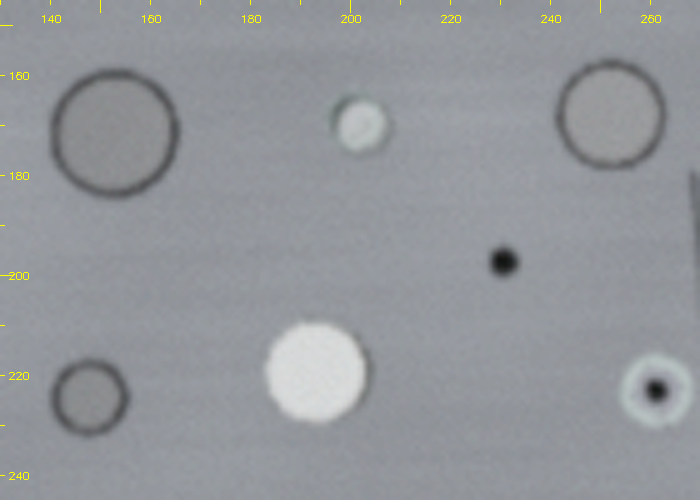

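View pics/tc2.png

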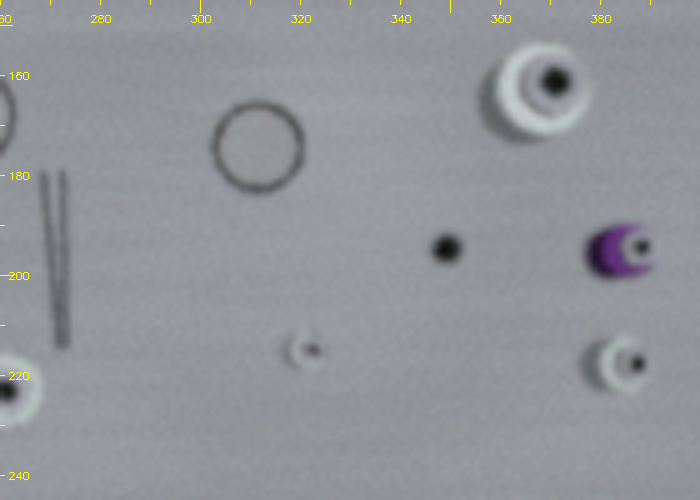

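View pics/sc1.png

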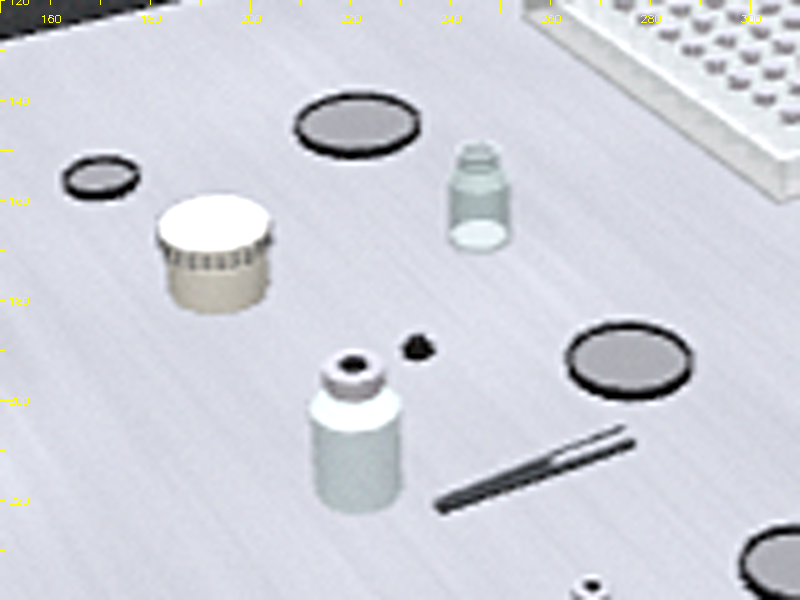

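View pics/sc2.png

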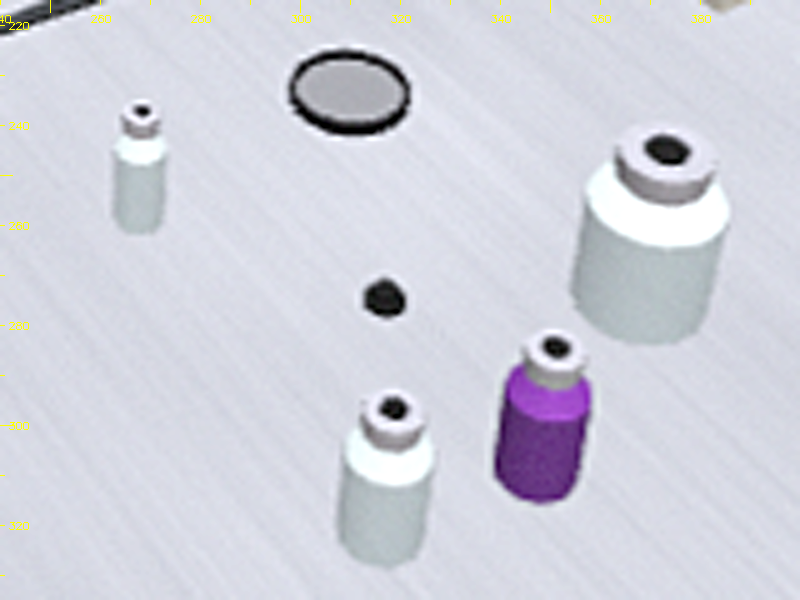

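```bash
cat > loc.py <<'E'
from plant import r
from h import *
t=r.snapshot("top"); s=r.snapshot("side")
O={"A":((322.2,214.9),(268.2,237.2),.060),"B":((387.3,217.7),(318.4,296.7),.066),"C":((261,223),(220.3,192.7),.073),"D":((371,161.2),(373.3,244.9),.080),
"nA":((147.9,224.3),(170,155),.007),"nB":((311.6,174.2),(309.8,232.7),.007),"nC":((252.3,168),(275.7,191.2),.007),"nD":((153,171.3),(221.5,144.2),.007),
"P":((388,194.3),(351,284.3),.066),"jar":((193,219.5),(192.8,165.5),.043),"open":((202,169.7),(245.5,150.5),.058)}
for k,(a,b,z) in O.items():
    o1,w1=ray(t,*a);o2,w2=ray(s,*b)
    A=np.array([w1,-w2]).T; l=np.linalg.lstsq(A,o2-o1,rcond=None)[0]; m=(o1+w1*l[0]+o2+w2*l[1])/2
    p=atz(t,*a,z);q=atz(s,*b,z); print(k,p.round(4)[:2],q.round(4)[:2],"tri",m.round(4),"R",np.hypot(*p[:2]).round(3))
E
python3 loc.py
```

```text
A [ 0.4647 -0.1951] [ 0.4657 -0.1952] tri [ 0.4651 -0.1953  0.0603] R 0.504
B [ 0.4523 -0.3832] [ 0.4526 -0.3816] tri [ 0.4521 -0.3827  0.0673] R 0.593
C [ 0.4451 -0.0158] [ 0.4457 -0.0154] tri [ 0.4453 -0.0159  0.0734] R 0.445
D [ 0.6168 -0.3388] [ 0.6174 -0.3375] tri [ 0.6165 -0.3384  0.0811] R 0.704
nA [0.4477 0.3318] [0.4478 0.3304] tri [0.448  0.3319 0.0062] R 0.557
nB [ 0.591  -0.1749] [ 0.5909 -0.1751] tri [ 0.591  -0.1749  0.0068] R 0.616
nC [0.6143 0.0072] [0.6157 0.0082] tri [0.6145 0.007  0.0081] R 0.614
nD [0.6113 0.3155] [0.6118 0.3157] tri [0.6115 0.3153 0.0072] R 0.688
P [ 0.5204 -0.3883] [ 0.521  -0.3871] tri [ 0.5202 -0.3879  0.0671] R 0.649
jar [0.4594 0.1862] [0.4593 0.1808] tri [0.4604 0.1863 0.0399] R 0.496
open [0.606  0.1554] [0.6105 0.1594] tri [0.6065 0.1544 0.0613] R 0.626
```

play_rows --targets '[[[0,0,0],[0.4,-0.4,0],0],[[0,0,0],[0.8,-0.7,-0.1],0],[[0,0,0],[0.9,-0.7,-0.2],0],[[0,0,0],[0.9,-0.7,-0.2],0],[[0,0,0],[0.9,-0.7,-0.2],0]]' --newtons 15

```text
clock: 0.7
tool_pos: [0.3607, 0.4617, 0.2354]
eef_rot: [0.117, 0.697, -0.117, 0.697]
contact_force: [0.4, 0.3, 0.8]
opening: 0.997
```

play_rows --targets '[[[0,0,0],[0.6,-1,-0.2],0],[[0,0,0],[0.6,-1,-0.2],0],[[0,0,0],[0.5,-1,-0.2],0],[[0,0,0],[0.5,-1,-0.2],0],[[0,0,0],[0.4,-1,-0.2],0]]'

```text
clock: 1.2
tool_pos: [0.4647, 0.2612, 0.1955]
eef_rot: [0.117, 0.697, -0.117, 0.698]
contact_force: [0.1, 0.5, 0.1]
opening: 0.999
```

play_rows --targets '[[[0,0,0],[0,-1,-0.2],0],[[0,0,0],[0,-1,-0.2],0],[[0,0,0],[0,-1,-0.2],0],[[0,0,0],[0,-1,-0.2],0],[[0,0,0],[0,-1,-0.1],0]]'

```text
clock: 1.7
tool_pos: [0.4633, 0.0614, 0.1592]
eef_rot: [0.117, 0.698, -0.117, 0.697]
contact_force: [0.8, -0.8, -0.8]
opening: 0.997
```

play_rows --targets '[[[0,0,0],[0,-1,0],0],[[0,0,0],[0,-1,0],0],[[0,0,0],[0,-1,0],0],[[0,0,0],[0,-1,0],0],[[0,0,0],[0,-1,0],0]]'

```text
clock: 2.2
tool_pos: [0.4635, -0.1387, 0.1597]
eef_rot: [0.117, 0.697, -0.117, 0.697]
contact_force: [0.3, 0.1, -1.0]
opening: 1.001
```

play_rows --targets '[[[0,0,0],[0,-0.6,0],0],[[0,0,0],[0,-0.3,0],0],[[0,0,0],[0,0,0],0]]'

```text
clock: 2.5
tool_pos: [0.4634, -0.1744, 0.1596]
eef_rot: [0.118, 0.697, -0.118, 0.697]
contact_force: [-0.1, 0.9, 0.3]
opening: 0.998
```

play_rows --targets '[[[0,0,0],[0.04,-0.5,-0.5],0],[[0,0,0],[0,0,-0.7],0],[[0,0,0],[0,0,0],0]]'

```text
clock: 2.8
tool_pos: [0.464, -0.1906, 0.1096]
eef_rot: [0.116, 0.699, -0.115, 0.696]
contact_force: [-0.4, 0.7, 0.5]
opening: 1.0
```

```bash
cat > look.py <<'E'
import sys
from plant import r
from h import *
n=sys.argv[1]; 
for c in sys.argv[2:]:
    cam,x0,y0,x1,y1=c.split(","); d=r.snapshot(cam); x0,y0,x1,y1=map(int,(x0,y0,x1,y1))
    crop(np.ascontiguousarray(d["color"][:,:,::-1]),x0,y0,x1,y1,min(800//(x1-x0),600//(y1-y0)),f"pics/{n}_{cam}.png")
s=r.get_state();print(s["clock"],s["tool_pos"],s["opening"])
E
python3 look.py a1 side,200,150,360,270 top,260,150,400,250
```

```text
2.9 [ 0.46534524 -0.19078888  0.11186419] 0.9987354017307026
```

View pics/a1_side.png

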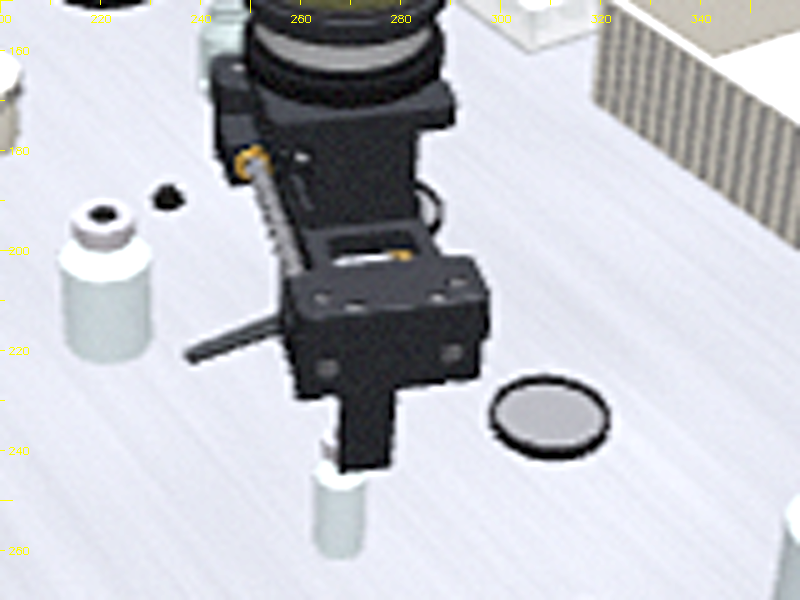

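View pics/a1_top.png

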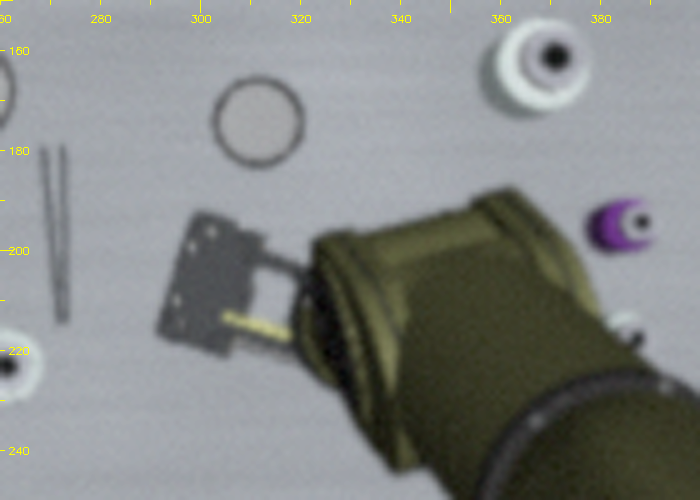

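play_rows --targets '[[[0,0,0],[0,-0.1,-0.7],0],[[0,0,0],[0,0,-0.7],0],[[0,0,0],[0,0,-0.3],0],[[0,0,0],[0,0,0],0],[[0,0,0],[0,0,0],0]]'

```text
clock: 3.4
tool_pos: [0.4658, -0.1966, 0.0447]
eef_rot: [0.117, 0.697, -0.116, 0.698]
contact_force: [0.9, -0.3, -0.3]
opening: 1.001
```

```bash
python3 look.py a2 side,200,150,360,270; python3 - <<'E'
from plant import r
for i in range(3): print(r.get_state()["tool_pos"].round(4))
E
```

```text
3.45 [ 0.46595009 -0.1968121   0.04496491] 0.9992262425771821
[ 0.466  -0.1968  0.045 ]
[ 0.466  -0.1968  0.045 ]
[ 0.466  -0.1968  0.045 ]
```

View pics/a2_side.png

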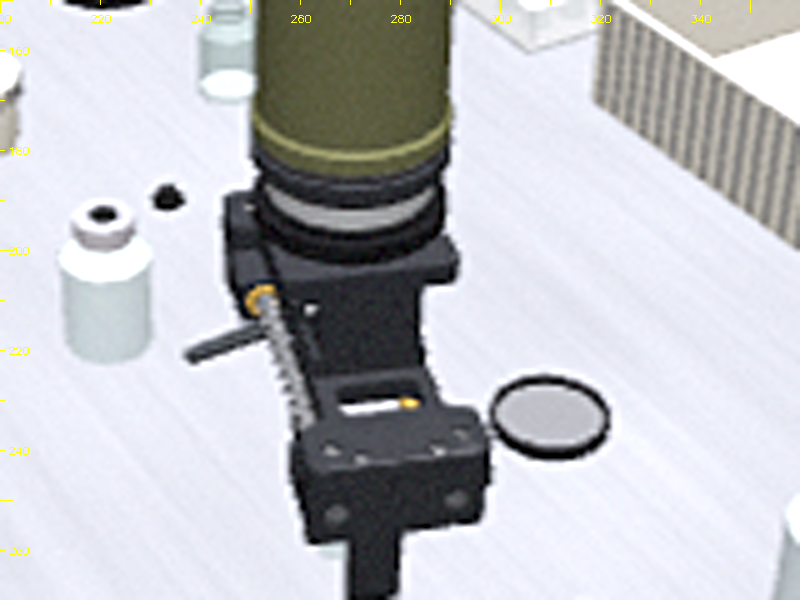

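```bash
python3 - <<'E'
from plant import r
from h import *
d=r.snapshot("side")
for w in(.044,.053,.0615): print(w,proj(d,[.4652-.325*w,-.1907-.946*w,.1115-.025]))
print(proj(d,[.465,-.195,.0]), proj(d,[.465,-.195,.06]))
E
python3 look.py a3 side,200,200,360,320
```

```text
0.044 [272.02071611 239.70204516]
0.053 [273.08118276 242.65010552]
0.0615 [274.09986708 245.48199872]
[267.32003772 258.95882738] [267.86311752 237.26567228]
3.55 [ 0.46588776 -0.19716364  0.04494081] 1.0005573164005235
```

View pics/a3_side.png

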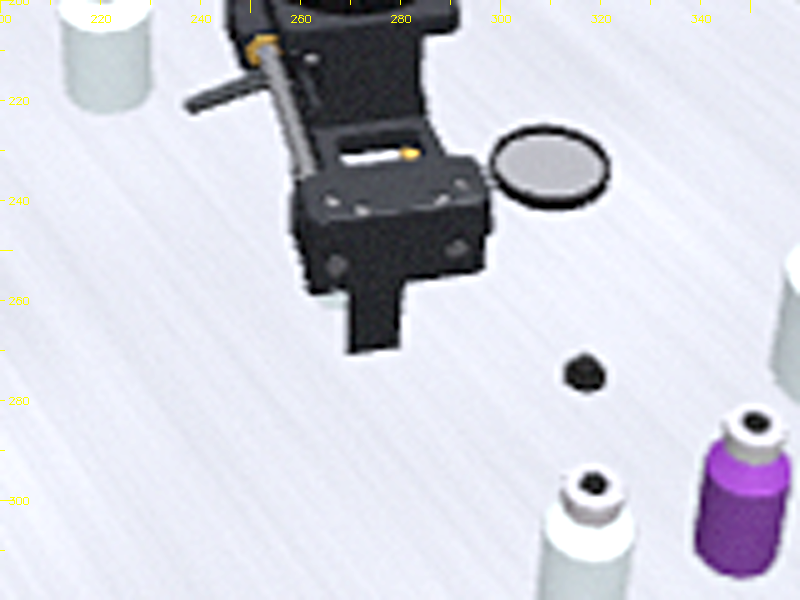

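play_rows --targets '[[[0,0,0],[0,0.04,-0.22],0],[[0,0,0],[0,0,0],60],[[0,0,0],[0,0,0],120],[[0,0,0],[0,0,0],180],[[0,0,0],[0,0,0],240]]' --newtons 12

```text
clock: 4.05
tool_pos: [0.4652, -0.1955, 0.035]
eef_rot: [0.117, 0.697, -0.117, 0.697]
contact_force: [-0.0, 0.0, 0.4]
opening: 0.658
```

play_rows --targets '[[[0,0,0],[0,0,0],255],[[0,0,0],[0,0,0],255],[[0,0,0],[0,0,0],255],[[0,0,0],[0,0,0],255]]'

```text
clock: 4.45
tool_pos: [0.4652, -0.1955, 0.035]
eef_rot: [0.117, 0.697, -0.117, 0.697]
contact_force: [0.0, 0.7, 0.1]
opening: 0.294
```

play_rows --targets '[[[0,0,0],[0,0,0],255],[[0,0,0],[0,0,0],255],[[0,0,0],[0,0,0],255]]'

```text
clock: 4.75
tool_pos: [0.4652, -0.1954, 0.035]
eef_rot: [0.117, 0.697, -0.117, 0.697]
contact_force: [-0.2, -0.1, 0.6]
opening: 0.241
```

play_rows --targets '[[[0,0,0],[0,0,0.15],255],[[0,0,0],[0,0,0.35],255],[[0,0,0],[0,0,0.6],255]]'

```text
clock: 5.05
tool_pos: [0.4644, -0.1952, 0.0788]
eef_rot: [0.117, 0.698, -0.117, 0.697]
contact_force: [-0.1, -0.5, -0.5]
opening: 0.248
```

play_rows --targets '[[[0,0,0],[0,0,0.8],255],[[0,0,0],[0,0.2,0.8],255],[[0,0,0],[0,0.5,0.4],255],[[0,0,0],[0,0.8,0],255],[[0,0,0],[0,1,0],255]]'

```text
clock: 5.55
tool_pos: [0.4654, -0.0962, 0.16]
eef_rot: [0.118, 0.696, -0.118, 0.698]
contact_force: [-0.3, -0.3, -0.6]
opening: 0.243
```

play_rows --targets '[[[0,0,0],[0,1,0],255],[[0,0,0],[0,1,0],255],[[0,0,0],[0,1,0],255],[[0,0,0],[0,1,0],255],[[0,0,0],[0,1,0],255]]'

```text
clock: 6.05
tool_pos: [0.4648, 0.106, 0.1593]
eef_rot: [0.117, 0.697, -0.117, 0.697]
contact_force: [0.7, 0.6, -0.7]
opening: 0.244
```

play_rows --targets '[[[0,0,0],[-0.1,1,0],255],[[0,0,0],[-0.1,1,0],255],[[0,0,0],[-0.1,1,0],255],[[0,0,0],[-0.1,1,0],255],[[0,0,0],[0,0.7,0],255]]'

```text
clock: 6.55
tool_pos: [0.4478, 0.2959, 0.1595]
eef_rot: [0.116, 0.698, -0.115, 0.697]
contact_force: [0.3, 0.0, 0.2]
opening: 0.243
```

play_rows --targets '[[[0,0,0],[0,0.5,0],255],[[0,0,0],[0,0.2,0],255],[[0,0,0],[0,0,0],255],[[0,0,0],[0,0,0],255]]'

```text
clock: 6.95
tool_pos: [0.4493, 0.3187, 0.1589]
eef_rot: [0.117, 0.697, -0.118, 0.697]
contact_force: [-0.0, 0.1, 0.1]
opening: 0.245
```

play_rows --targets '[[[0,0,0],[-0.03,0.32,-0.3],255],[[0,0,0],[0,0,-0.8],255],[[0,0,0],[0,0,-0.8],255],[[0,0,0],[0,0,-0.4],255],[[0,0,0],[0,0,-0.2],255]]'

```text
clock: 7.45
tool_pos: [0.447, 0.3324, 0.0566]
eef_rot: [0.116, 0.698, -0.118, 0.697]
contact_force: [-0.5, -0.7, 0.4]
opening: 0.24
```

play_rows --targets '[[[0,0,0],[0,0,-0.1],255],[[0,0,0],[0,0,0],255],[[0,0,0],[0,0,0],255]]'

```text
clock: 7.75
tool_pos: [0.4484, 0.3336, 0.0556]
eef_rot: [0.117, 0.697, -0.116, 0.698]
contact_force: [-0.1, 0.6, -0.5]
opening: 0.246
```

```bash
python3 look.py a4 side,130,90,290,210 top,80,170,220,275
```

```text
7.85 [0.44843821 0.33369148 0.05578195] 0.24240797377234466
```

View pics/a4_side.png

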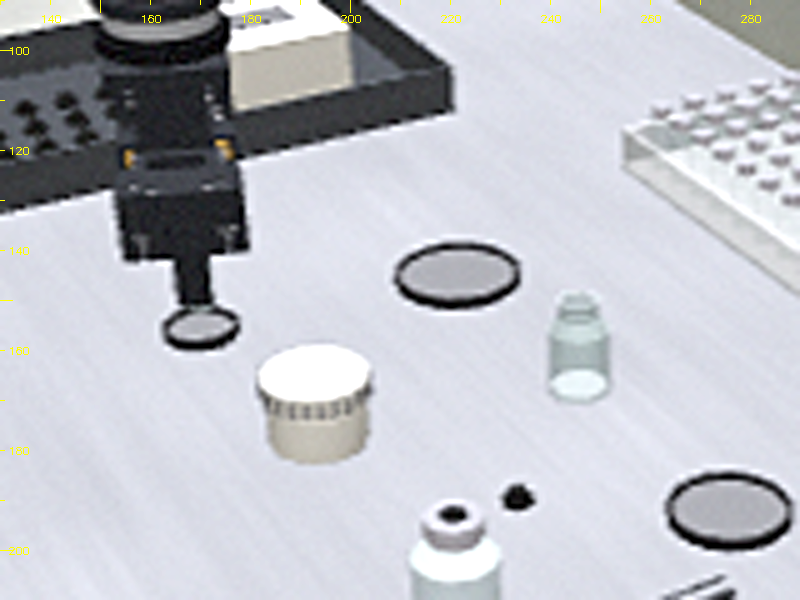

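View pics/a4_top.png

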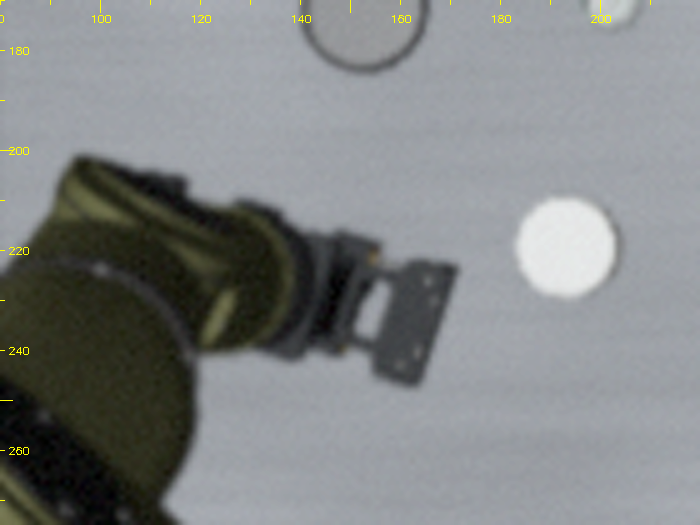

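play_rows --targets '[[[0,0,0],[0,-0.05,-0.2],255],[[0,0,0],[0,0,-0.15],255],[[0,0,0],[0,0,-0.07],255],[[0,0,0],[0,0,0],255],[[0,0,0],[0,0,0],255]]'

```text
clock: 8.35
tool_pos: [0.4479, 0.3313, 0.0379]
eef_rot: [0.117, 0.697, -0.117, 0.697]
contact_force: [-0.1, -0.9, -0.7]
opening: 0.243
```

play_rows --targets '[[[0,0,0],[0,0,0],180],[[0,0,0],[0,0,0],160],[[0,0,0],[0,0,0],140],[[0,0,0],[0,0,0],100],[[0,0,0],[0,0,0],60]]'

```text
clock: 8.85
tool_pos: [0.448, 0.3314, 0.0382]
eef_rot: [0.117, 0.697, -0.117, 0.697]
contact_force: [-0.4, -0.9, 0.8]
opening: 0.61
```

play_rows --targets '[[[0,0,0],[0,0,0],0],[[0,0,0],[0,0,0],0],[[0,0,0],[0,0,0.4],0],[[0,0,0],[0,0,0.8],0],[[0,0,0],[0,0,0.8],0]]'

```text
clock: 9.35
tool_pos: [0.4475, 0.331, 0.1186]
eef_rot: [0.116, 0.698, -0.117, 0.697]
contact_force: [0.7, 0.4, -0.2]
opening: 1.0
```

play_rows --targets '[[[0,0,0],[0,0,0.8],0],[[0,0,0],[0,-0.4,0.2],0],[[0,0,0],[0,-0.8,0],0],[[0,0,0],[0,-1,0],0],[[0,0,0],[0,-1,0],0]]'

```text
clock: 9.85
tool_pos: [0.4473, 0.2012, 0.1577]
eef_rot: [0.116, 0.698, -0.117, 0.697]
contact_force: [1.0, -0.5, 0.3]
opening: 0.998
```

```bash
python3 look.py a5 side,130,90,290,210 top,80,170,220,275
```

```text
9.95 [0.4469446  0.19479859 0.15734231] 0.9995344930384706
```

View pics/a5_side.png

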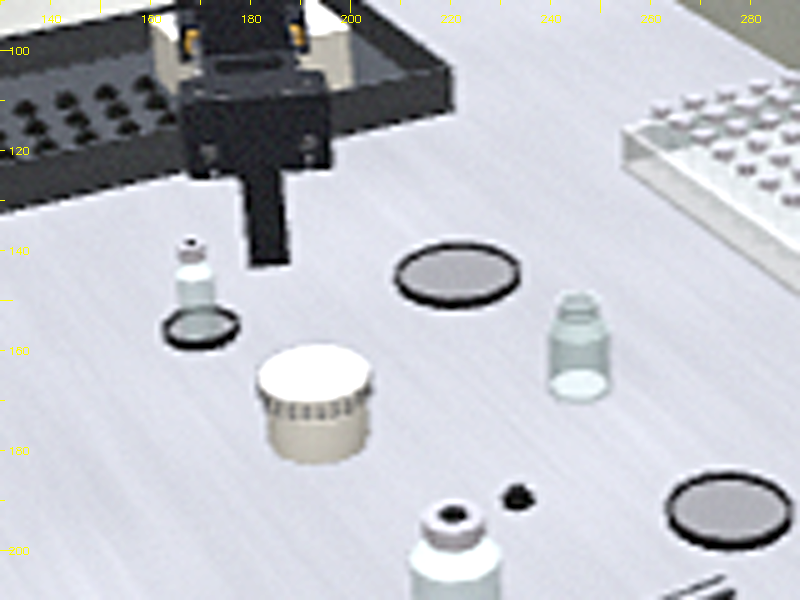

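View pics/a5_top.png

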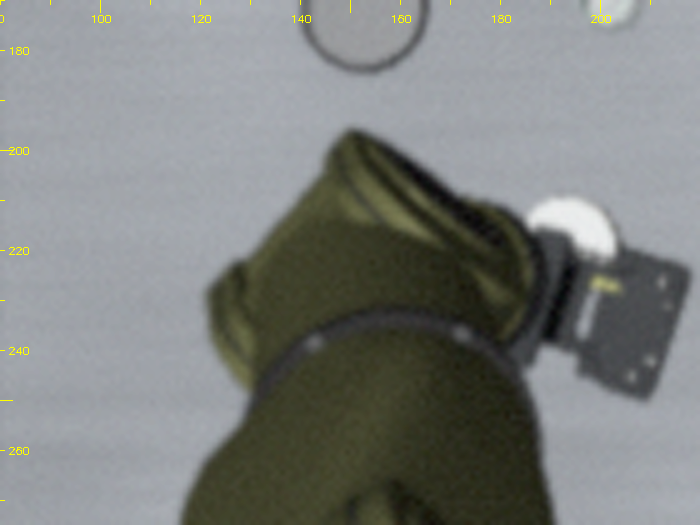

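```bash
python3 - <<'E'
from plant import r
from h import *
d=r.snapshot("side"); print(proj(d,[.448,.3315,.063]),atz(d,168.1,138.4,.063))
E
```

```text
[167.86590514 137.89229487] [0.44741246 0.32807589 0.063     ]
```

play_rows --targets '[[[0,0,0],[0,-0.4,0],0],[[0,0,0],[0,-0.8,0],0],[[0,0,0],[0,-1,0],0],[[0,0,0],[0,-1,0],0],[[0,0,0],[0,-1,0],0]]' --newtons 16

```text
clock: 10.5
tool_pos: [0.4478, 0.0343, 0.1579]
eef_rot: [0.116, 0.698, -0.116, 0.698]
contact_force: [0.3, -0.8, -0.9]
opening: 1.003
```

play_rows --targets '[[[0,0,0],[0,-1,0],0],[[0,0,0],[0,-1,0],0],[[0,0,0],[0,-1,0],0],[[0,0,0],[0,-1,0],0],[[0,0,0],[0,-1,0],0]]'

```text
clock: 11.0
tool_pos: [0.4478, -0.166, 0.1579]
eef_rot: [0.116, 0.698, -0.116, 0.697]
contact_force: [0.1, 1.1, -0.4]
opening: 1.001
```

play_rows --targets '[[[0,0,0],[0,-1,0],0],[[0,0,0],[0,-1,0],0],[[0,0,0],[0,-1,0],0],[[0,0,0],[0.1,-1,0],0],[[0,0,0],[0,-0.8,0],0]]'

```text
clock: 11.5
tool_pos: [0.4518, -0.3592, 0.1578]
eef_rot: [0.117, 0.697, -0.117, 0.698]
contact_force: [0.3, -0.0, -0.1]
opening: 0.999
```

play_rows --targets '[[[0,0,0],[0,-0.4,0],0],[[0,0,0],[0,0,0],0],[[0,0,0],[0,0,0],0]]'

```text
clock: 11.8
tool_pos: [0.4519, -0.3715, 0.1578]
eef_rot: [0.117, 0.698, -0.116, 0.697]
contact_force: [0.1, 0.1, 0.0]
opening: 1.004
```

play_rows --targets '[[[0,0,0],[0.02,-0.28,-0.3],0],[[0,0,0],[0,0,-0.8],0],[[0,0,0],[0,0,-0.3],0],[[0,0,0],[0,0,0],0],[[0,0,0],[0,0,0],0]]'

```text
clock: 12.3
tool_pos: [0.4532, -0.3832, 0.1023]
eef_rot: [0.116, 0.698, -0.116, 0.697]
contact_force: [0.1, 0.0, 0.1]
opening: 1.002
```

```bash
python3 look.py b1 side,240,200,400,320
```

```text
12.35 [ 0.45354009 -0.38362047  0.10282295] 1.0011100505687198
```

View pics/b1_side.png

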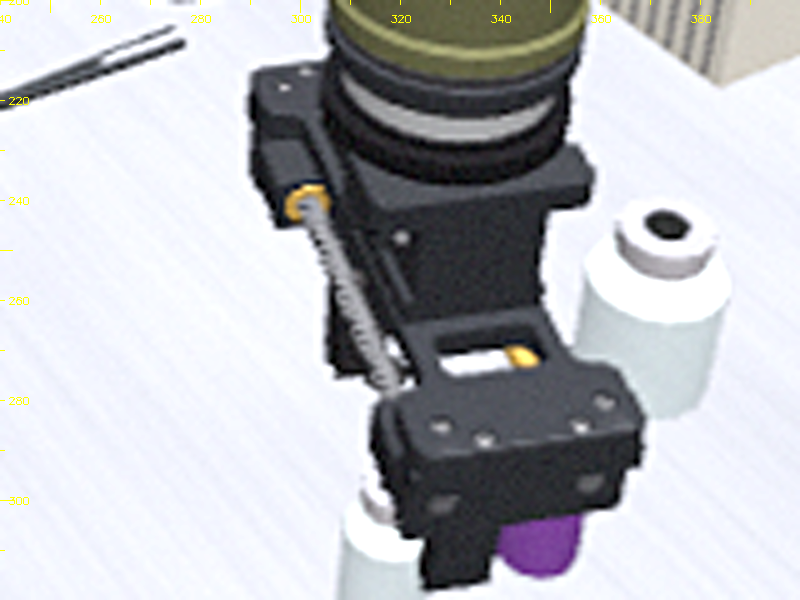

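play_rows --targets '[[[0,0,0],[-0.02,0.02,-0.6],0],[[0,0,0],[0,0,-0.6],0],[[0,0,0],[0,0,-0.3],0],[[0,0,0],[0,0,-0.11],0],[[0,0,0],[0,0,0],0]]'

```text
clock: 12.85
tool_pos: [0.4523, -0.3831, 0.0381]
eef_rot: [0.117, 0.697, -0.117, 0.698]
contact_force: [0.4, -0.2, -1.1]
opening: 0.997
```

play_rows --targets '[[[0,0,0],[0,0,0],60],[[0,0,0],[0,0,0],120],[[0,0,0],[0,0,0],180],[[0,0,0],[0,0,0],255],[[0,0,0],[0,0,0],255]]'

```text
clock: 13.35
tool_pos: [0.452, -0.3832, 0.038]
eef_rot: [0.117, 0.697, -0.117, 0.697]
contact_force: [0.6, 0.3, -0.1]
opening: 0.571
```

play_rows --targets '[[[0,0,0],[0,0,0],255],[[0,0,0],[0,0,0],255],[[0,0,0],[0,0,0],255],[[0,0,0],[0,0,0],255],[[0,0,0],[0,0,0],255]]'

```text
clock: 13.85
tool_pos: [0.452, -0.3829, 0.0377]
eef_rot: [0.117, 0.697, -0.117, 0.697]
contact_force: [1.2, 0.2, -0.1]
opening: 0.357
```

play_rows --targets '[[[0,0,0],[0,0,0.15],255],[[0,0,0],[0,0,0.35],255],[[0,0,0],[0,0,0.6],255],[[0,0,0],[0,0,0.8],255],[[0,0,0],[0,0,0.6],255]]'

```text
clock: 14.35
tool_pos: [0.4523, -0.3834, 0.1405]
eef_rot: [0.117, 0.697, -0.117, 0.698]
contact_force: [0.0, -0.4, -0.1]
opening: 0.359
```

play_rows --targets '[[[0,0,0],[0,0.2,0.4],255],[[0,0,0],[0.3,0.5,0.1],255],[[0,0,0],[0.5,0.8,0],255],[[0,0,0],[0.6,0.8,0],255],[[0,0,0],[0.6,0.8,0],255]]'

```text
clock: 14.85
tool_pos: [0.5323, -0.2573, 0.1583]
eef_rot: [0.117, 0.697, -0.117, 0.697]
contact_force: [0.5, 0.3, -0.9]
opening: 0.359
```

play_rows --targets '[[[0,0,0],[0.6,0.8,0],255],[[0,0,0],[0.5,0.7,0],255],[[0,0,0],[0.3,0.4,0],255],[[0,0,0],[0.1,0.2,0],255],[[0,0,0],[0,0,0],255]]'

```text
clock: 15.35
tool_pos: [0.5919, -0.1734, 0.1579]
eef_rot: [0.116, 0.698, -0.116, 0.697]
contact_force: [-0.4, -0.5, -0.6]
opening: 0.355
```

play_rows --targets '[[[0,0,0],[0,0,0],255]]'

```text
clock: 15.45
tool_pos: [0.5907, -0.1766, 0.1576]
eef_rot: [0.117, 0.698, -0.118, 0.697]
contact_force: [0.2, -0.5, -0.8]
opening: 0.361
```

play_rows --targets '[[[0,0,0],[0,0.02,-0.4],255],[[0,0,0],[0,0,-0.8],255],[[0,0,0],[0,0,-0.8],255],[[0,0,0],[0,0,-0.4],255],[[0,0,0],[0,0,-0.1],255]]'

```text
clock: 15.95
tool_pos: [0.59, -0.1756, 0.056]
eef_rot: [0.117, 0.699, -0.118, 0.696]
contact_force: [-0.0, -0.7, -1.2]
opening: 0.357
```

play_rows --targets '[[[0,0,0],[0,0,0],255],[[0,0,0],[0,0,0],255]]'

```text
clock: 16.15
tool_pos: [0.5928, -0.1747, 0.059]
eef_rot: [0.117, 0.697, -0.117, 0.698]
contact_force: [-0.4, 0.2, -0.4]
opening: 0.358
```

```bash
python3 look.py b2 side,230,150,390,270
```

```text
16.2 [ 0.59291146 -0.17462247  0.05919523] 0.3543530908799145
```

View pics/b2_side.png

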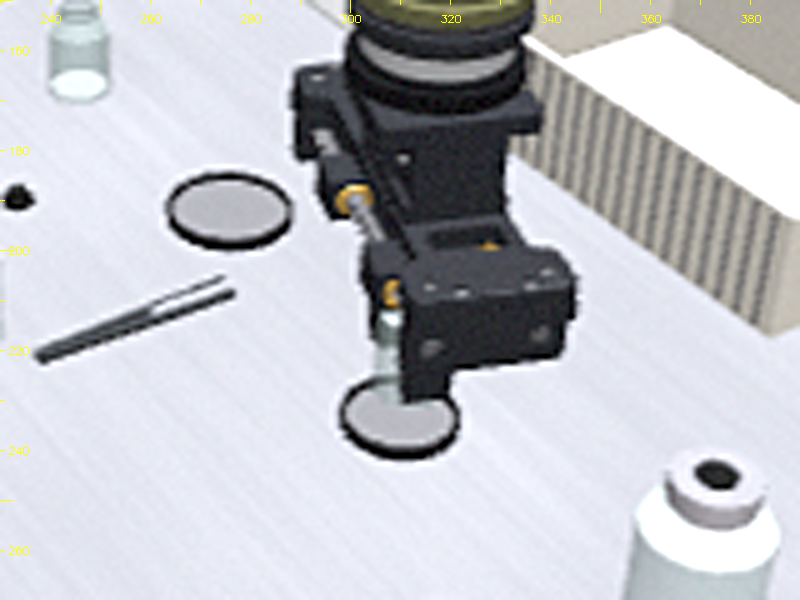

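play_rows --targets '[[[0,0,0],[-0.05,0,-0.2],255],[[0,0,0],[0,0,-0.15],255],[[0,0,0],[0,0,-0.08],255],[[0,0,0],[0,0,0],255],[[0,0,0],[0,0,0],255]]'

```text
clock: 16.7
tool_pos: [0.5896, -0.1743, 0.0405]
eef_rot: [0.117, 0.698, -0.117, 0.697]
contact_force: [-1.3, -0.8, 1.4]
opening: 0.357
```

Touching the floor; release.

play_rows --targets '[[[0,0,0],[0,0,0],150],[[0,0,0],[0,0,0],135],[[0,0,0],[0,0,0],110],[[0,0,0],[0,0,0],70],[[0,0,0],[0,0,0],0]]'

```text
clock: 17.2
tool_pos: [0.59, -0.1742, 0.0405]
eef_rot: [0.117, 0.697, -0.117, 0.697]
contact_force: [-0.8, -0.3, -0.2]
opening: 0.715
```

play_rows --targets '[[[0,0,0],[0,0,0],0],[[0,0,0],[0,0,0],0],[[0,0,0],[0,0,0.4],0],[[0,0,0],[0,0,0.8],0],[[0,0,0],[0,0,0.8],0]]'

```text
clock: 17.7
tool_pos: [0.5897, -0.1741, 0.1221]
eef_rot: [0.117, 0.698, -0.117, 0.697]
contact_force: [1.3, -1.0, -0.5]
opening: 1.0
```

play_rows --targets '[[[0,0,0],[0,0,0.7],0],[[0,0,0],[-0.4,0.4,0.3],0],[[0,0,0],[-0.7,0.7,0],0],[[0,0,0],[-0.7,0.7,0],0],[[0,0,0],[-0.7,0.7,0],0]]'

```text
clock: 18.2
tool_pos: [0.4892, -0.0734, 0.1619]
eef_rot: [0.117, 0.697, -0.117, 0.698]
contact_force: [0.8, 0.1, 0.2]
opening: 1.002
```

```bash
python3 look.py b3 side,230,150,390,270
```

```text
18.25 [ 0.48309431 -0.06797184  0.16173141] 0.9981083791288923
```

View pics/b3_side.png

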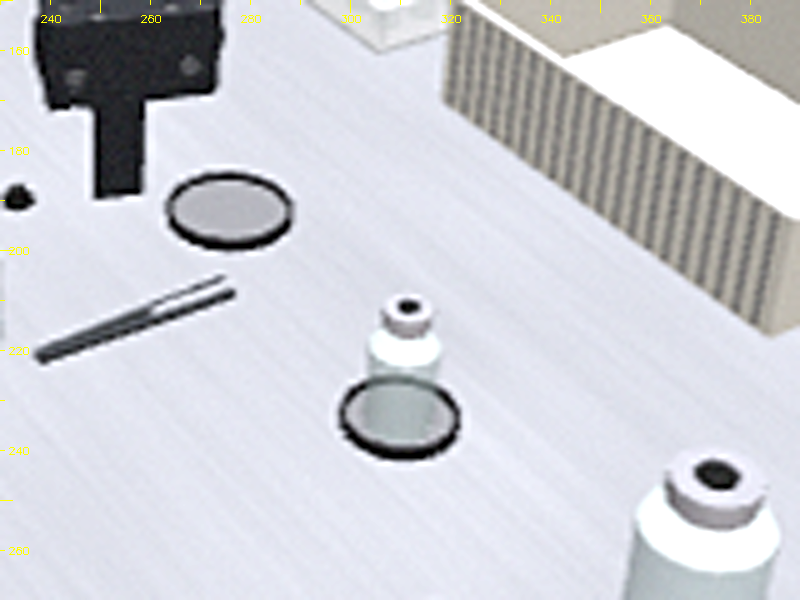

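```bash
python3 - <<'E'
from plant import r
from h import *
d=r.snapshot("side"); print(atz(d,311.6,211.2,.069)); print(r.get_state()["tool_pos"])
E
```

```text
[ 0.58945481 -0.1761474   0.069     ]
[ 0.48585418 -0.07022071  0.16179729]
```

play_rows --targets '[[[0,0,0],[-0.4,0.5,0],0],[[0,0,0],[-0.4,0.6,0],0],[[0,0,0],[-0.1,0.2,0],0],[[0,0,0],[0,0,0],0],[[0,0,0],[0,0,0],0]]' --newtons 20

```text
clock: 18.8
tool_pos: [0.4553, -0.0232, 0.1609]
eef_rot: [0.117, 0.697, -0.117, 0.698]
contact_force: [0.5, -0.6, -0.6]
opening: 1.002
```

play_rows --targets '[[[0,0,0],[-0.24,0.19,-0.3],0],[[0,0,0],[0,0,-0.6],0],[[0,0,0],[0,0,-0.5],0],[[0,0,0],[0,0,0],0],[[0,0,0],[0,0,0],0]]'

```text
clock: 19.3
tool_pos: [0.445, -0.0156, 0.1045]
eef_rot: [0.117, 0.697, -0.117, 0.697]
contact_force: [-0.0, -0.6, -0.7]
opening: 1.002
```

```bash
python3 look.py c1 side,150,120,310,240
```

```text
19.35 [ 0.44513392 -0.01541656  0.10498672] 0.9974823594933991
```

View pics/c1_side.png

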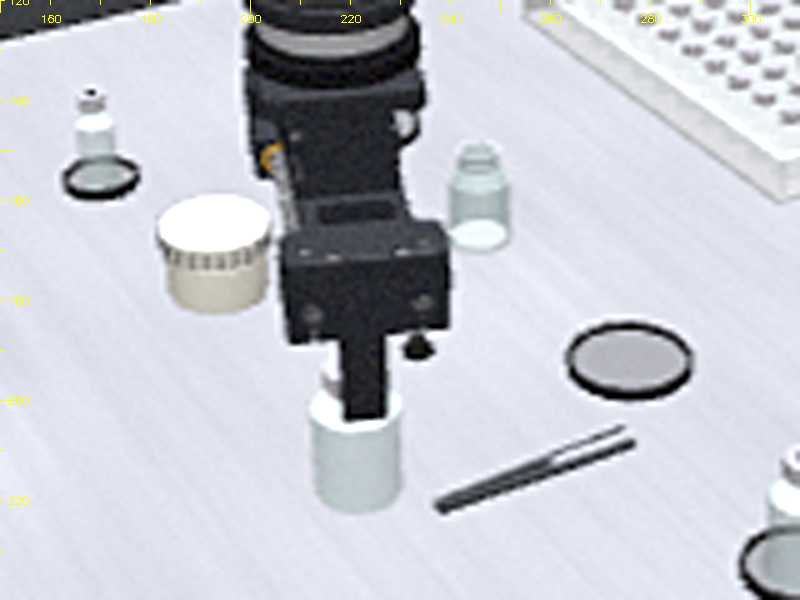

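Aligned: near finger (222,203) in front of vial C's centre (221,205). Descend .105→.042.

play_rows --targets '[[[0,0,0],[0,0,-0.6],0],[[0,0,0],[0,0,-0.6],0],[[0,0,0],[0,0,-0.3],0],[[0,0,0],[0,0,-0.07],0],[[0,0,0],[0,0,0],0]]'

```text
clock: 19.85
tool_pos: [0.4479, -0.0155, 0.0495]
eef_rot: [0.116, 0.698, -0.117, 0.697]
contact_force: [0.5, 0.3, 0.5]
opening: 1.001
```

play_rows --targets '[[[0,0,0],[0,0,0],40],[[0,0,0],[0,0,0],80],[[0,0,0],[0,0,0],120],[[0,0,0],[0,0,0],160],[[0,0,0],[0,0,0],255]]'

```text
clock: 20.35
tool_pos: [0.4471, -0.015, 0.0492]
eef_rot: [0.116, 0.699, -0.117, 0.696]
contact_force: [-0.0, -0.7, -0.4]
opening: 0.568
```

play_rows --targets '[[[0,0,0],[0,0,0],255],[[0,0,0],[0,0,0],255],[[0,0,0],[0,0,0],255],[[0,0,0],[0,0,0],255]]'

```text
clock: 20.75
tool_pos: [0.4471, -0.0149, 0.0491]
eef_rot: [0.116, 0.699, -0.117, 0.696]
contact_force: [-0.3, 0.8, 2.2]
opening: 0.479
```

play_rows --targets '[[[0,0,0],[0,0,0],110],[[0,0,0],[0,0,0],90],[[0,0,0],[0,0,0],80],[[0,0,0],[0,0,-0.15],80],[[0,0,0],[0,0,0],80]]'

```text
clock: 21.25
tool_pos: [0.4468, -0.0153, 0.0445]
eef_rot: [0.116, 0.699, -0.117, 0.696]
contact_force: [-1.0, 0.1, 0.8]
opening: 0.688
```

play_rows --targets '[[[0,0,0],[0,0,0],80],[[0,0,0],[0,0,0],80]]'

```text
clock: 21.45
tool_pos: [0.447, -0.0152, 0.0448]
eef_rot: [0.116, 0.699, -0.118, 0.696]
contact_force: [-0.1, -0.0, -0.3]
opening: 0.685
```

play_rows --targets '[[[0,0,0],[0,0,0],120],[[0,0,0],[0,0,0],160],[[0,0,0],[0,0,0],255],[[0,0,0],[0,0,0],255],[[0,0,0],[0,0,0],255]]'

```text
clock: 21.95
tool_pos: [0.447, -0.0152, 0.0448]
eef_rot: [0.116, 0.699, -0.117, 0.696]
contact_force: [-0.2, -0.4, 1.2]
opening: 0.481
```

play_rows --targets '[[[0,0,0],[0,0,0],255],[[0,0,0],[0,0,0],255],[[0,0,0],[0,0,0],255],[[0,0,0],[0,0,0.1],255],[[0,0,0],[0,0,0.2],255]]'

```text
clock: 22.45
tool_pos: [0.4466, -0.0152, 0.0565]
eef_rot: [0.116, 0.699, -0.117, 0.696]
contact_force: [-0.2, 0.2, -0.8]
opening: 0.482
```

play_rows --targets '[[[0,0,0],[0,0,0.4],255],[[0,0,0],[0,0,0.7],255],[[0,0,0],[0.1,0,0.8],255],[[0,0,0],[0.4,0,0.6],255],[[0,0,0],[0.7,0,0.2],255]]'

```text
clock: 22.95
tool_pos: [0.4942, -0.0156, 0.1668]
eef_rot: [0.116, 0.699, -0.117, 0.696]
contact_force: [1.3, 0.0, -1.4]
opening: 0.482
```

play_rows --targets '[[[0,0,0],[0.8,0.1,0],255],[[0,0,0],[0.8,0.2,0],255],[[0,0,0],[0.7,0.2,0],255],[[0,0,0],[0.5,0.1,0],255],[[0,0,0],[0.2,0,0],255]]'

```text
clock: 23.45
tool_pos: [0.6162, 0.0094, 0.1642]
eef_rot: [0.116, 0.699, -0.117, 0.696]
contact_force: [-0.5, 0.5, -0.6]
opening: 0.486
```

play_rows --targets '[[[0,0,0],[0,0,0],255],[[0,0,0],[0,0,0],255],[[0,0,0],[0,0,0],255]]'

```text
clock: 23.75
tool_pos: [0.6136, 0.0082, 0.1646]
eef_rot: [0.116, 0.699, -0.118, 0.695]
contact_force: [-0.3, 0.1, -1.0]
opening: 0.481
```

play_rows --targets '[[[0,0,0],[0.05,0,-0.3],255],[[0,0,0],[0,0,-0.7],255],[[0,0,0],[0,0,-0.7],255],[[0,0,0],[0,0,-0.5],255],[[0,0,0],[0,0,-0.2],255]]'

```text
clock: 24.25
tool_pos: [0.6151, 0.0082, 0.0661]
eef_rot: [0.115, 0.7, -0.118, 0.695]
contact_force: [-0.0, -0.2, -0.8]
opening: 0.483
```

play_rows --targets '[[[0,0,0],[0,0,0],255],[[0,0,0],[0,0,0],255],[[0,0,0],[0,0,0],255]]'

```text
clock: 24.55
tool_pos: [0.6178, 0.009, 0.0699]
eef_rot: [0.116, 0.698, -0.117, 0.697]
contact_force: [-0.9, 0.9, -0.3]
opening: 0.484
```

```bash
python3 look.py c2 side,200,110,360,230
```

```text
24.6 [0.61772668 0.00892683 0.06990458] 0.4845796071783053
```

View pics/c2_side.png

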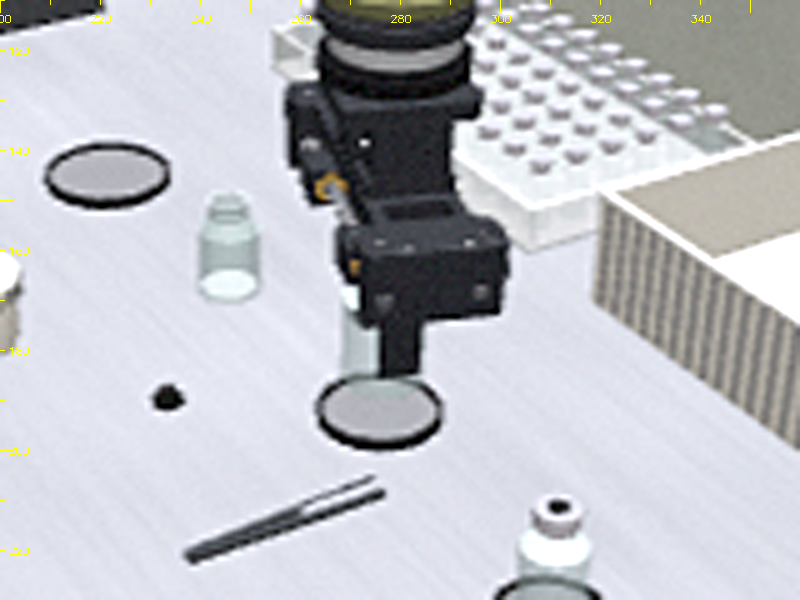

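play_rows --targets '[[[0,0,0],[-0.04,0,-0.2],255],[[0,0,0],[0,0,-0.15],255],[[0,0,0],[0,0,-0.1],255],[[0,0,0],[0,0,0],255],[[0,0,0],[0,0,0],255]]'

```text
clock: 25.1
tool_pos: [0.6153, 0.0089, 0.0506]
eef_rot: [0.116, 0.699, -0.117, 0.696]
contact_force: [0.3, -0.2, -1.0]
opening: 0.483
```

play_rows --targets '[[[0,0,0],[0,0,-0.07],255],[[0,0,0],[0,0,0],255],[[0,0,0],[0,0,0],255]]'

```text
clock: 25.4
tool_pos: [0.6154, 0.0088, 0.048]
eef_rot: [0.116, 0.699, -0.117, 0.696]
contact_force: [-0.3, 0.6, -0.9]
opening: 0.48
```

play_rows --targets '[[[0,0,0],[0,0,-0.02],255],[[0,0,0],[0,0,0],255],[[0,0,0],[0,0,0],120],[[0,0,0],[0,0,0],105],[[0,0,0],[0,0,0],80]]'

```text
clock: 25.9
tool_pos: [0.6154, 0.0088, 0.0471]
eef_rot: [0.116, 0.699, -0.117, 0.696]
contact_force: [-0.9, -0.2, 0.0]
opening: 0.656
```

play_rows --targets '[[[0,0,0],[0,0,0],40],[[0,0,0],[0,0,0],0],[[0,0,0],[0,0,0],0],[[0,0,0],[0,0,0],0],[[0,0,0],[0,0,0],0]]'

```text
clock: 26.4
tool_pos: [0.6154, 0.0088, 0.0471]
eef_rot: [0.116, 0.699, -0.117, 0.696]
contact_force: [-0.2, 0.7, -0.5]
opening: 0.998
```

play_rows --targets '[[[0,0,0],[0,0,0.4],0],[[0,0,0],[0,0,0.8],0],[[0,0,0],[0,0,0.8],0],[[0,0,0],[0,0,0.6],0],[[0,0,0],[0,-0.4,0.3],0]]'

```text
clock: 26.9
tool_pos: [0.6166, -0.0036, 0.1674]
eef_rot: [0.116, 0.698, -0.114, 0.698]
contact_force: [0.2, 0.2, 0.0]
opening: 1.0
```

play_rows --targets '[[[0,0,0],[0,-0.8,0],0],[[0,0,0],[0,-1,0],0],[[0,0,0],[0,-1,0],0],[[0,0,0],[0,-1,0],0],[[0,0,0],[0,-1,0],0]]' --newtons 25

```text
clock: 27.4
tool_pos: [0.6153, -0.2008, 0.1646]
eef_rot: [0.116, 0.698, -0.117, 0.696]
contact_force: [0.2, -0.3, -0.8]
opening: 1.001
```

```bash
python3 look.py c3 side,200,110,360,230
```

```text
27.45 [ 0.6142503  -0.21152179  0.16364041] 0.993579764630387
```

View pics/c3_side.png

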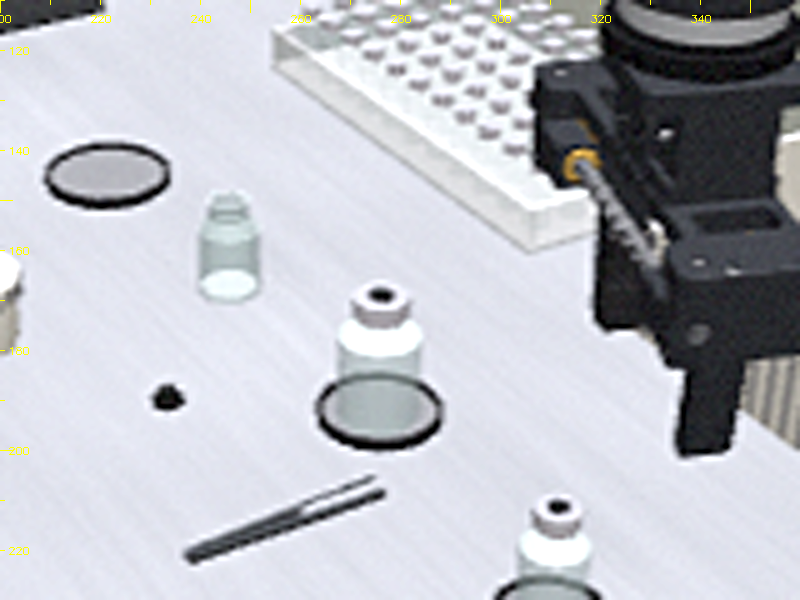

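play_rows --targets '[[[0,0,0],[0,-1,0],0],[[0,0,0],[0,-0.9,0],0],[[0,0,0],[0,-0.6,0],0],[[0,0,0],[0,-0.3,0],0],[[0,0,0],[0,0,0],0]]'

```text
clock: 27.95
tool_pos: [0.615, -0.3129, 0.1636]
eef_rot: [0.117, 0.699, -0.119, 0.696]
contact_force: [-0.9, 1.0, 0.0]
opening: 1.0
```

play_rows --targets '[[[0,0,0],[0,0,0],0],[[0,0,0],[0,0,0],0]]'

```text
clock: 28.15
tool_pos: [0.616, -0.3085, 0.1636]
eef_rot: [0.116, 0.699, -0.116, 0.696]
contact_force: [-0.1, 0.3, 0.2]
opening: 1.001
```

play_rows --targets '[[[0,0,0],[0.02,-0.4,-0.2],0],[[0,0,0],[0,-0.34,-0.5],0],[[0,0,0],[0,0,-0.4],0],[[0,0,0],[0,0,0],0],[[0,0,0],[0,0,0],0]]'

```text
clock: 28.65
tool_pos: [0.6163, -0.3395, 0.1187]
eef_rot: [0.116, 0.699, -0.116, 0.696]
contact_force: [0.7, 0.1, -0.3]
opening: 1.002
```

```bash
python3 look.py d1 side,290,170,450,290
```

```text
28.7 [ 0.61680339 -0.33957911  0.11952371] 0.9984916504975214
```

View pics/d1_side.png

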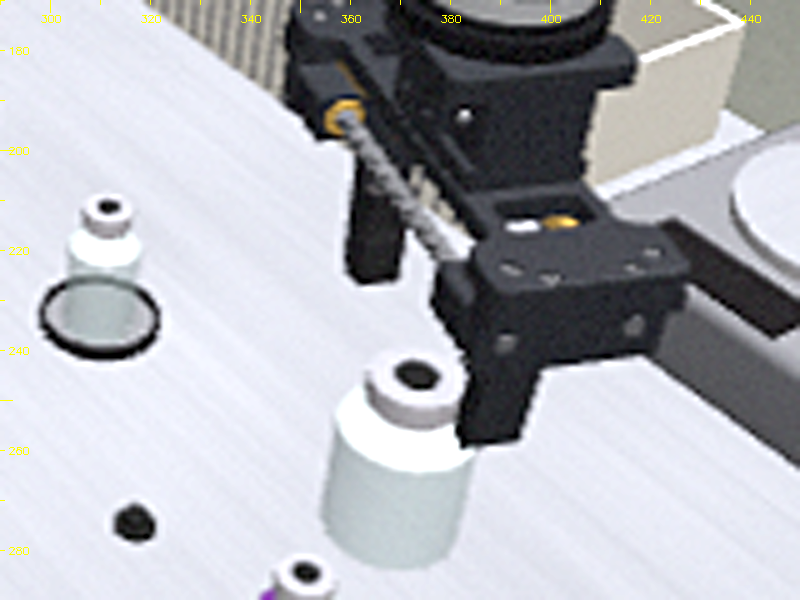

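play_rows --targets '[[[0,0,0],[0,0.03,-0.4],0],[[0,0,0],[0,0,-0.5],0],[[0,0,0],[0,0,-0.5],0],[[0,0,0],[0,0,-0.3],0],[[0,0,0],[0,0,0],0]]'

```text
clock: 29.2
tool_pos: [0.6143, -0.339, 0.0479]
eef_rot: [0.116, 0.701, -0.117, 0.694]
contact_force: [0.1, -0.1, 0.0]
opening: 0.998
```

play_rows --targets '[[[0,0,0],[0,0,0],0],[[0,0,0],[0,0,0],0]]'

```text
clock: 29.4
tool_pos: [0.6169, -0.3397, 0.052]
eef_rot: [0.116, 0.698, -0.117, 0.697]
contact_force: [0.7, 0.1, 0.1]
opening: 1.0
```

play_rows --targets '[[[0,0,0],[0,0.03,-0.06],0],[[0,0,0],[0,0,0],0],[[0,0,0],[0,0,0],30],[[0,0,0],[0,0,0],60],[[0,0,0],[0,0,0],90]]'

```text
clock: 29.9
tool_pos: [0.6163, -0.3385, 0.0489]
eef_rot: [0.116, 0.699, -0.117, 0.696]
contact_force: [0.4, 0.5, -0.2]
opening: 0.755
```

play_rows --targets '[[[0,0,0],[0,0,0],120],[[0,0,0],[0,0,0],255],[[0,0,0],[0,0,0],255],[[0,0,0],[0,0,0],255],[[0,0,0],[0,0,0],255]]'

```text
clock: 30.4
tool_pos: [0.6164, -0.3381, 0.0488]
eef_rot: [0.116, 0.699, -0.117, 0.696]
contact_force: [-0.2, 0.6, 1.5]
opening: 0.617
```

play_rows --targets '[[[0,0,0],[0,0,0],255],[[0,0,0],[0,0,0],255],[[0,0,0],[0,0,0],255]]'

```text
clock: 30.7
tool_pos: [0.6163, -0.3382, 0.0488]
eef_rot: [0.116, 0.699, -0.117, 0.696]
contact_force: [0.2, 0.8, 1.2]
opening: 0.618
```

play_rows --targets '[[[0,0,0],[0,0,0.1],255],[[0,0,0],[0,0,0.3],255],[[0,0,0],[0,0,0.5],255],[[0,0,0],[0,0,0.7],255],[[0,0,0],[0,0,0.7],255]]'

```text
clock: 31.2
tool_pos: [0.6164, -0.3386, 0.1434]
eef_rot: [0.116, 0.698, -0.118, 0.696]
contact_force: [0.4, -0.2, -0.2]
opening: 0.62
```

play_rows --targets '[[[0,0,0],[0,0,0.5],255],[[0,0,0],[0,0.2,0.2],255],[[0,0,0],[0,0.4,0],255],[[0,0,0],[0,0.6,0],255],[[0,0,0],[0,0.8,0],255]]'

```text
clock: 31.7
tool_pos: [0.6155, -0.2588, 0.169]
eef_rot: [0.117, 0.699, -0.119, 0.696]
contact_force: [-0.0, 0.1, -2.6]
opening: 0.614
```

play_rows --targets '[[[0,0,0],[0,0.8,0],255],[[0,0,0],[0,0.8,0],255],[[0,0,0],[0,0.8,0],255],[[0,0,0],[0,0.8,0],255],[[0,0,0],[0,0.8,0],255]]'

```text
clock: 32.2
tool_pos: [0.6156, -0.0966, 0.1691]
eef_rot: [0.116, 0.699, -0.117, 0.696]
contact_force: [-0.3, 0.8, -1.4]
opening: 0.615
```

play_rows --targets '[[[0,0,0],[0,0.8,0],255],[[0,0,0],[0,0.8,0],255],[[0,0,0],[0,0.8,0],255],[[0,0,0],[0,0.8,0],255],[[0,0,0],[0,0.8,0],255]]'

```text
clock: 32.7
tool_pos: [0.6155, 0.0633, 0.1691]
eef_rot: [0.116, 0.699, -0.117, 0.696]
contact_force: [-0.1, -0.2, -1.3]
opening: 0.619
```

play_rows --targets '[[[0,0,0],[0,0.8,0],255],[[0,0,0],[0,0.8,0],255],[[0,0,0],[-0.05,0.8,0],255],[[0,0,0],[-0.05,0.8,0],255],[[0,0,0],[0,0.8,0],255]]'

```text
clock: 33.2
tool_pos: [0.6111, 0.2233, 0.1691]
eef_rot: [0.116, 0.699, -0.117, 0.696]
contact_force: [1.2, 0.2, -1.8]
opening: 0.617
```

play_rows --targets '[[[0,0,0],[0,0.8,0],255],[[0,0,0],[0,0.6,0],255],[[0,0,0],[0,0.4,0],255],[[0,0,0],[0,0.2,0],255],[[0,0,0],[0,0,0],255]]'

```text
clock: 33.7
tool_pos: [0.6118, 0.3023, 0.1688]
eef_rot: [0.116, 0.699, -0.117, 0.696]
contact_force: [0.8, 0.2, -2.0]
opening: 0.615
```

play_rows --targets '[[[0,0,0],[0,0,0],255],[[0,0,0],[0,0,0],255]]'

```text
clock: 33.9
tool_pos: [0.6128, 0.2995, 0.1686]
eef_rot: [0.116, 0.699, -0.119, 0.696]
contact_force: [0.0, -0.5, -1.9]
opening: 0.615
```

play_rows --targets '[[[0,0,0],[-0.04,0.4,-0.2],255],[[0,0,0],[0,0,-0.5],255],[[0,0,0],[0,0,-0.7],255],[[0,0,0],[0,0,-0.6],255],[[0,0,0],[0,0,-0.3],255]]'

```text
clock: 34.4
tool_pos: [0.6092, 0.3173, 0.0739]
eef_rot: [0.115, 0.7, -0.118, 0.695]
contact_force: [-0.6, -0.4, -0.8]
opening: 0.614
```

play_rows --targets '[[[0,0,0],[0,0,0],255],[[0,0,0],[0,0,0],255],[[0,0,0],[0,0,0],255]]'

```text
clock: 34.7
tool_pos: [0.6113, 0.3185, 0.0783]
eef_rot: [0.117, 0.698, -0.117, 0.697]
contact_force: [-0.5, 0.9, -1.1]
opening: 0.619
```

```bash
python3 look.py d2 side,140,70,300,190
```

```text
34.75 [0.61134753 0.31837633 0.07830344] 0.6201255481783708
```

View pics/d2_side.png

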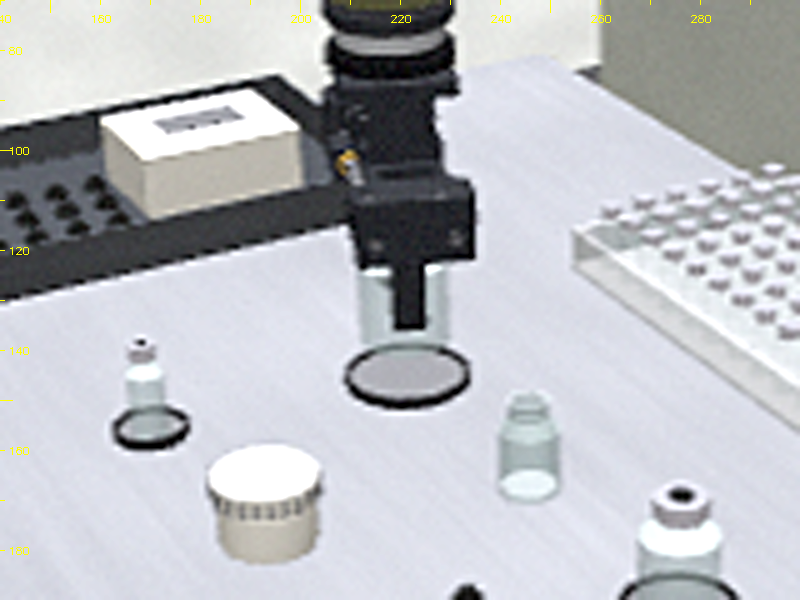

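play_rows --targets '[[[0,0,0],[0,-0.06,-0.2],255],[[0,0,0],[0,0,-0.2],255],[[0,0,0],[0,0,-0.12],255],[[0,0,0],[0,0,0],255],[[0,0,0],[0,0,0],255]]'

```text
clock: 35.25
tool_pos: [0.6104, 0.3153, 0.0557]
eef_rot: [0.116, 0.699, -0.117, 0.696]
contact_force: [0.1, 1.1, -0.9]
opening: 0.617
```

play_rows --targets '[[[0,0,0],[0,0,-0.06],255],[[0,0,0],[0,0,-0.03],255],[[0,0,0],[0,0,0],255],[[0,0,0],[0,0,0],255]]'

```text
clock: 35.65
tool_pos: [0.6106, 0.3153, 0.0524]
eef_rot: [0.116, 0.699, -0.117, 0.696]
contact_force: [-0.2, -1.4, -1.8]
opening: 0.619
```

play_rows --targets '[[[0,0,0],[0,0,-0.025],255],[[0,0,0],[0,0,0],255],[[0,0,0],[0,0,0],255]]'

```text
clock: 35.95
tool_pos: [0.6108, 0.3153, 0.0518]
eef_rot: [0.116, 0.699, -0.117, 0.696]
contact_force: [-1.0, -0.5, 2.7]
opening: 0.622
```

Floor contact felt (+2.7 N). Release, raise and clear.

play_rows --targets '[[[0,0,0],[0,0,0],85],[[0,0,0],[0,0,0],70],[[0,0,0],[0,0,0],40],[[0,0,0],[0,0,0],0],[[0,0,0],[0,0,0],0]]'

```text
clock: 36.45
tool_pos: [0.6106, 0.3152, 0.0513]
eef_rot: [0.116, 0.699, -0.117, 0.696]
contact_force: [-1.2, -0.4, 0.7]
opening: 0.972
```

play_rows --targets '[[[0,0,0],[0,0,0],0],[[0,0,0],[0,0,0],0],[[0,0,0],[0,0,0.3],0],[[0,0,0],[0,0,0.6],0],[[0,0,0],[0,0,0.8],0]]'

```text
clock: 36.95
tool_pos: [0.6099, 0.3147, 0.1196]
eef_rot: [0.115, 0.7, -0.118, 0.695]
contact_force: [-0.0, 0.5, 0.3]
opening: 1.003
```

play_rows --targets '[[[0,0,0],[0,0,0.8],0],[[0,0,0],[0,0,0.8],0],[[0,0,0],[-0.5,0,0.6],0],[[0,0,0],[-0.8,0.2,0.4],0],[[0,0,0],[-0.8,0.4,0.2],0]]'

```text
clock: 37.45
tool_pos: [0.5269, 0.3386, 0.234]
eef_rot: [0.118, 0.698, -0.118, 0.697]
contact_force: [0.4, 0.6, 0.0]
opening: 0.999
```

play_rows --targets '[[[0,0,0],[-0.8,0.4,0],0],[[0,0,0],[-0.8,0.4,0],0],[[0,0,0],[-0.6,0.8,0],0],[[0,0,0],[-0.4,0.8,0],0],[[0,0,0],[0,0,0],0]]'

```text
clock: 37.95
tool_pos: [0.4178, 0.4413, 0.2334]
eef_rot: [0.115, 0.7, -0.112, 0.696]
contact_force: [-1.2, 1.1, 0.9]
opening: 0.996
```

```bash
python3 look.py e1 side,140,100,400,295 top,80,130,420,290; cat > fin.py <<'E'
from plant import r
from h import *
d=r.snapshot("side"); cv2.imwrite("pics/fin_side.png",d["color"][:,:,::-1]); crop(np.ascontiguousarray(d["color"][:,:,::-1]),140,110,300,230,5,"pics/fin_c.png")
E
python3 fin.py
```

```text
38.05 [0.42206696 0.43587666 0.23213612] 0.998002217149486
```

View pics/e1_side.png

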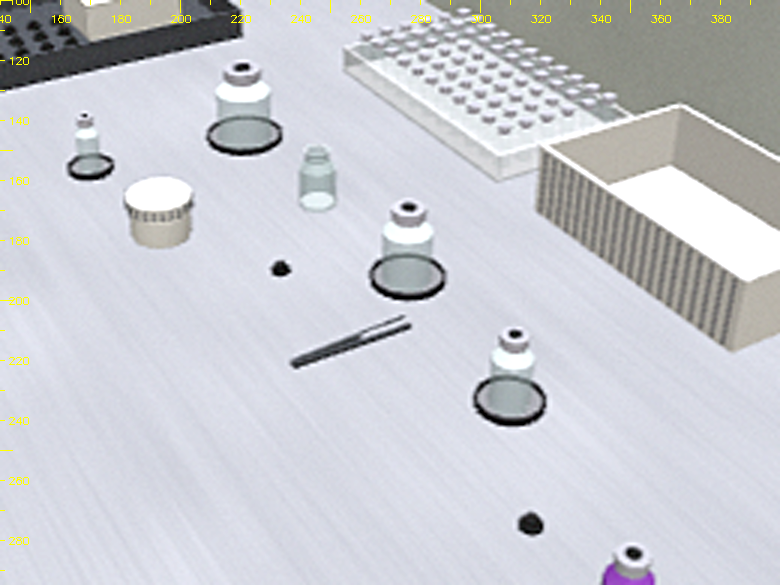

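View pics/e1_top.png

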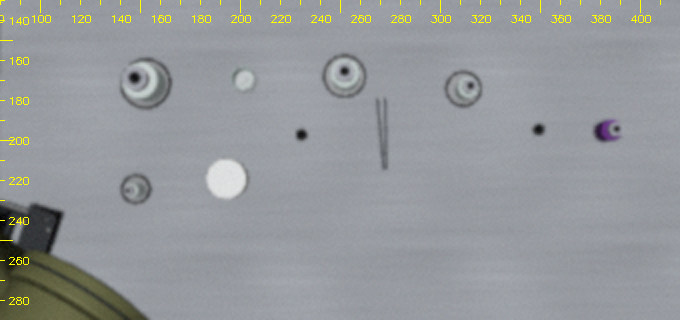

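View pics/fin_c.png

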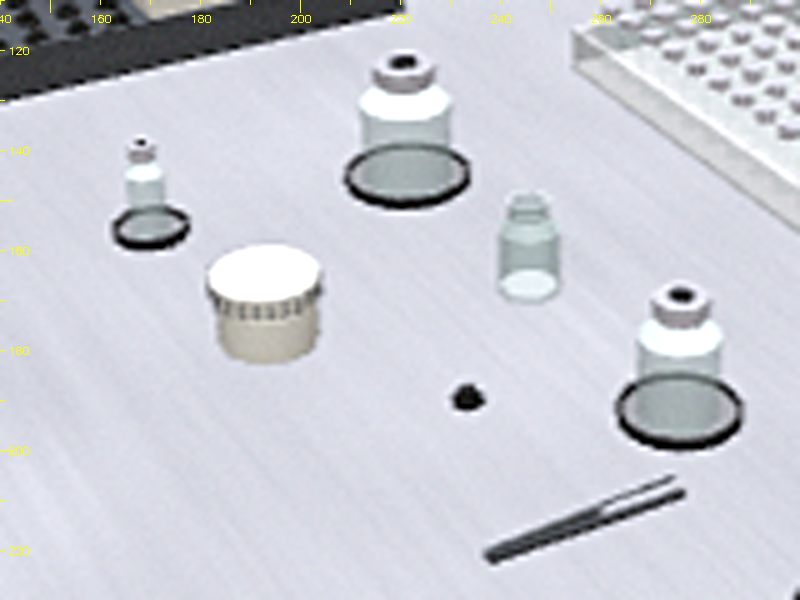

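```bash
python3 - <<'E'
from plant import r
from h import *
t=r.snapshot("top");s=r.snapshot("side")
N={"A":(.448,.3315,.063,(145,224.5),(168.1,138.5)),"B":(.591,-.175,.069,(315,173),(311.6,211.2)),"C":(.6148,.0075,.076,(252,165.5),(276,169.2)),"D":(.6115,.3155,.083,(147,168.5),(220.6,122.5))}
for k,(x,y,z,a,b) in N.items(): print(k,((atz(t,*a,z)[:2]-[x,y])*1000).round(1),((atz(s,*b,z)[:2]-[x,y])*1000).round(1))
r.finish_job()
E
```

```text
A [-0.5 -7. ] [-0.8 -4. ]
B [-3.7 -1.8] [-1.5 -1.1]
C [-2.2 -0.9] [-2.4 -1.9]
D [-1.4 -3. ] [-2.  -5.3]
the job is handed in; nothing more can be done
```

I stood all four sealed vials upright in the nests of their own size, in order A, B, C, D. Each was set down and let go with the gripper clear, and I handed the job in at about 38 s of the 122 s allowed. The hand-in reports no verdict.

**Upright and untouched:** In the last pictures all four vials stand inside their rims. The open vial, the jar, the purple look-alike and the tub look unmoved.

**Distance from nest axis:** I read the cap dots off both cameras. The limit is 11.5 mm.

| Vial | Side camera | Top camera |
|---|---|---|
| A | 4.1 mm | 7.0 mm |
| B | 1.9 mm | 4.1 mm |
| C | 3.1 mm | 2.4 mm |
| D | 5.7 mm | 3.3 mm |

**Disagreements:** The two cameras differ by up to about 3 mm. The top readings came from a coarse 2× crop, so I trust the side ones more. I made this last check in the same script as the hand-in, so I could not have corrected anything it showed. Standing height was judged only from how the vials look in the pictures and from the gripper height at release.

**Mended on the way:** The first grasp on C sat about 7 mm too high, so I let go and gripped it about 4 mm lower before lifting.

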